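Lock the steel case with the T-key, feeling for the hidden slot

TASK

Take the T-key out of its stand and lock the steel case with it: put the key in the lock, press it lightly and turn it gently back and forth until you feel it drop into the hidden slot and its flange sits down on the collar, then turn it clockwise until the bolt is fully out. Let go and leave the key standing in the lock. Do not force the lock, touch the case with nothing but the key, and leave the other things on the table where they are.

Things in the scene. Friction and masses are not known exactly. Their poses are not given: they have to be found in the camera images.
- key_grip (a point): The centre of the T-key's handle. Handle: black bar 60 mm long (along the key's x), 12 mm thick (y), 26 mm high (z, up), to be gripped across its thickness from above. Below it a 12 mm round steel shaft, then a flange (underside 48 mm below this point), then the blade, whose tip is 77 mm below this point. The key weighs about 0.16 kg and works the same turned half round.
- key_flange (a point): The centre of the underside of the T-key's flange (a disc 44 mm across, 5 mm thick), on the key's axis; axes as those of the key (x along handle and blade, z up).
- key_tip (a point): The middle of the lower edge of the T-key's blade, 29 mm below the flange's underside. The blade is 28 mm wide (along x, in line with the handle), 4 mm thick (y), 14 mm high; the shaft between blade and flange is 14 mm round.
- stand_top (a point): The centre of the top of the key stand, a fixed grey block 90 x 90 mm and 36 mm high, at the mouth of its round well (34 mm wide, 32 mm deep). The key stands upright in the well on its flange. To get it out, lift it straight up by 30 mm or more.
- lock_case: The fixed grey steel case, 150 mm (x) by 200 mm (y), 60 mm high, origin at the centre of its underside, z up. The lock is in the middle of its top; a flat bolt lies on the top beside it, on the +y side (guides and keeper up to 71 mm high); a carrying handle is on the -x side.
- lock_rim (a point): The centre of the top of the lock's collar, 72 mm above the table, axes as those of the case. The collar is a tube 48 mm across with a bore of 32 mm (36 mm in the top 5 mm, a rubber ring that gives 2.5 mm at 9 N of push); a black mark on its -x side shows x. With the key home in the slot its flange lies on this rim; with the blade across the slot it stays 9 mm above it (5 mm with the disc pushed in).
- lock_face (a point): The centre of the flat disc at the bottom of the bore, 20 mm below the rim; axes as those of the case. A slot 7.2 mm wide runs right across the disc, hidden by a flush shutter that the blade pushes down with under 1 N. The slot lies anywhere within 0.70 rad either way of the case's x axis. The disc is sprung: it gives from about 4 N of push, has given 4 mm at about 8 N, and is then hard.
- lock_axis (a point): A point on the lock's axis, level with the case's top. When blade and slot agree within about 0.1 rad, the disc springs up round the blade and the push vanishes. Then the key can go 9 mm deeper, and turns the lock clockwise from above, 0.80 rad to a stop, against 0.08 N m; never anticlockwise from its start. Key and lock are coupled by a torsion spring of 0.8 N m/rad, so the key leads the bolt by some 0.1 rad. The key may be regripped there.
- lock_bolt (a joint): How far the bolt is out, in m: 0 at the start (drawn in), 0.016 at the end of its travel, in the keeper. It moves 20 mm per rad of the lock's turn, and stays where it is left.
- tape_roll: A roll of brown parcel tape, 66 mm across and 48 mm high, a bystander; origin at the centre of its underside.
- stapler: A hand stapler behind the case, 32 x 137 x 44 mm, a bystander; origin at its underside.
- marker_black: A felt marker near the front edge, 130 mm long, a bystander; origin at its underside.
- jar_06: A full glass jar, 69 mm across and 112 mm high, right of the case, a bystander; origin at its underside.
- jar_07: A full glass jar, 69 mm across and 112 mm high, left of the case, a bystander; origin at its underside.

How it is judged (in metres and radians):
On the way:
1. the key has dropped into the slot: its flange is down on the collar, with the bolt not yet fully out (z of key_flange in the frame of lock_rim below 0.0025 m and horizontal distance between key_flange and lock_rim below 0.004 m and angle between key_flange's own z axis and vertical below 0.1 rad and value of joint lock_bolt below 0.0125 m), for 0.1 s.
At the end, for the whole second after the job is handed in: The bolt is out by more than 13.5 mm (of 16), and the key stays standing in the lock, released: its flange within 2.5 mm of the collar's rim, within 4 mm of its centre, tilted by less than 0.1 rad (z of key_flange in the frame of lock_rim below 0.0025 m and horizontal distance between key_flange and lock_rim below 0.004 m and angle between key_flange's own z axis and vertical below 0.1 rad and value of joint lock_bolt above 0.0135 m); the robot touches nothing.
It fails at once if the lock is forced: more than 30 N on the case or its lock (contact force between anything else and lock_case above 30 N).
It fails at once if the gripper or arm itself presses on the case, lock or bolt (over 3 N) (contact force between any of the fingers, the arm and lock_case above 3 N).
It fails at once if a bystander is pushed out of its place by more than 30 mm (distance of any of tape_roll, stapler, marker_black, jar_06, jar_07 from where it was at the start of the episode above 0.03 m).
It also fails if it takes over 72 s, if anything falls off the work surface, if the arm or the gripper's body presses on something with over 40 N, if the wrist force passes 120 N, or if a joint passes its speed limit or range.

ROBOT

A 6-joint arm with a two-finger parallel gripper is mounted at the origin on a cart in front of the work surface, level with it; the furniture and walls round the work are solid. World frame = base frame: x ahead of the robot, y to its left, z up, the work surface at z = 0. Lengths are in mm, angles in degrees, forces in N, time in s.
With the tool pointing down it reaches from about 350 to 1000 mm from the base axis. Payload 7.1 kg.
Tool frame: the origin (TCP) lies midway between the tips of the shut fingers; the grasp point (between the pads) lies 19 mm behind it (grip_depth is the distance from the TCP to the grasp point, in mm); z points along the fingers, y is the line along which they close (so a half turn about z gives the same grasp; the last joint's range is limited). The gripper opens to 85 mm and grips with 20 to 120 N. Pads are 22 mm wide; open, the fingers measure 114 mm over their backs; the gripper's body (76 mm by 85 mm) begins 54 mm behind the grasp point. The pads swing forward as they close: fully open they stand 13 mm farther back than shut.
Start: joints at [-73.396, 24.242, 93.386, -0, 62.372, -1.089], TCP at [189.965, -595.414, 231.319] pointing down, gripper open.
Joint ranges: [-172.04, 172.04], [-51.8, 120.97], [4.93, 147.93], [-75.15, 255.16], [6.16, 154.13], [-145.62, 145.62]. Speed limits (degrees/s): [136.94, 136.94, 172.46, 180, 180, 180].

INTERFACE

Orientations are given as a 3x3 rotation matrix whose columns are the frame's x, y, z axes.
In Python, from rig import * gives the robot as it stands. The module is installed in compiled form; this text tells all that it offers.
- The arm moves only by the shell command python3 -m creep 'ROWS' [FORCE]. ROWS is JSON, a list of rows, each an object with "slide": the shift along the tool's x, y, z in mm, a list of three; "angular": the turn, a rotation vector about the tool's x, y, z in degrees, a list of three; "hand": the opening, from 0 (shut) to 1 (fully open). A call has 1 to 12 rows; each row shifts and turns the commanded pose from where the row before left it, along the tool's axes as they then stand; what a row does not reach is not made up. A row lasts 1/12 s, in which the tool goes at most 41.7 mm and 7.16 degrees, less where a joint would pass 70% of its speed; a pose out of reach is approached as far as the arm can. A call is refused whole if a number of a shift passes 41.7 or a number of a turn 7.16, either way. A call with a gripper value outside its range is refused whole. The fingers move at their own pace and stop on an object; FORCE is the grip in N (left out, the last holds). Time passes only in rows, so rows that do not move let the fingers close. It gives the time, the measured TCP pose, the force, the opening and the grip force at its end, in the units of the state.
- get_obs(): the state, without advancing time (a new reading comes with each control period).
- read_camera(name): name is "scene" or "top" or "wrist"; returns the picture (420x560x3 uint8, blue, green, red); there is no depth.
- camera_info(name): a dict with "fx", "fy", "cx", "cy" (pixels), "world_from_camera" (4x4, takes a point from camera to world coordinates). Camera axes: x right, y up, looking along -z (the intrinsics and any distortion apply to the point x, -y, -z); pixel columns grow to the right and rows downward; lengths in mm; the calibration is good to about 2 mm. A picture is of the moment at which its call begins: read the wrist's pose just before it. camera_info takes no time and is no camera call; for the wrist camera it gives the pose at the moment of the call.
- job_done(): hands the job in; it is judged then, once.
The state is a dict: "time": time; "joint_positions": joint angles; "joint_velocities": joint speeds; "joint_torque": joint torques, N m; "tool_pos": TCP position; "tcp_rot": TCP orientation; "contact_force": force on the tool from outside, world axes, zero at the start; "moment": the same for the moment, N m; "finger_gap": finger opening in mm; "grip_force": force on a finger pad.
Only numpy, scipy, OpenCV 4.12 (cv2) and the standard library are available. Lean on these libraries where they do the work, as an engineer would, in place of code of your own. Each camera call takes 0.05 s, during which the arm holds its last target. There are 200 camera calls.

## Working session

There is one attempt and no reset: what is moved stays moved. The work goes in short steps, Python scripts to look and compute and a shell command to move; the robot and the scene stay as the last step left them, time stands still between calls to the robot, and variables do not carry over. Pictures are saved under pics/ and viewed, at most 10 in all, crops included, and the job is handed in when it is done.

```bash
mkdir -p pics; python3 - <<'E'
from rig import *
import cv2, numpy as np
o=get_obs(); print({k:np.round(v,3).tolist() for k,v in o.items()})
for n in("scene","top"):
    cv2.imwrite(f"pics/{n}0.png",read_camera(n)); c=camera_info(n); print(n,{k:np.round(v,3).tolist() for k,v in c.items()})
E
```

```text
{'time': 0.0, 'joint_positions': [-73.397, 24.284, 93.433, -0.001, 62.373, -1.089], 'joint_velocities': [-0.053, -0.097, -0.115, 0.041, -0.054, 0.029], 'joint_torque': [0.004, -55.738, -28.174, 0.0, 0.007, -0.0], 'tool_pos': [189.798, -594.893, 230.546], 'tcp_rot': [[0.953, 0.304, -0.0], [0.304, -0.953, 0.001], [0.0, -0.002, -1.0]], 'contact_force': [0.314, -0.197, -0.465], 'moment': [0.015, 0.035, 0.043], 'grip_force': 0.0, 'finger_gap': 85.537}
scene {'fx': 455.505, 'fy': 455.505, 'cx': 275.335, 'cy': 211.913, 'world_from_camera': [[-0.669, 0.455, -0.588, -135.338], [-0.743, -0.405, 0.532, 646.693], [0.004, 0.793, 0.609, 802.496], [0.0, 0.0, 0.0, 1.0]]}
top {'fx': 500.43, 'fy': 500.43, 'cx': 275.199, 'cy': 206.895, 'world_from_camera': [[0.001, 0.991, -0.133, 348.427], [-1.0, 0.003, 0.02, 14.195], [0.02, 0.133, 0.991, 1501.651], [0.0, 0.0, 0.0, 1.0]]}
```

View pics/scene0.png

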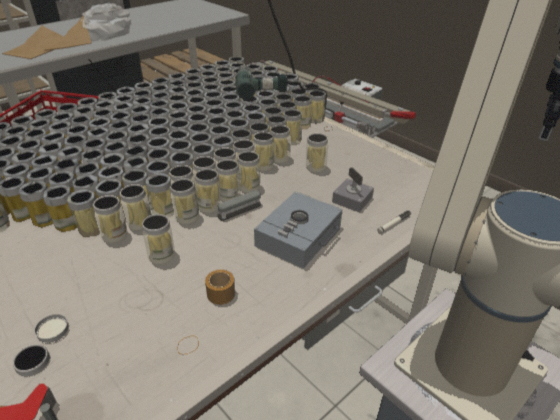

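View pics/top0.png

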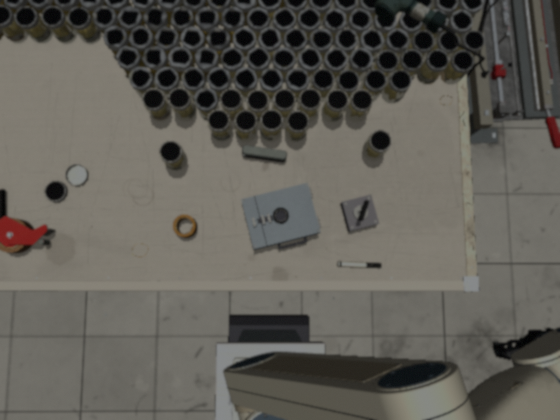

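The scene view shows the case with its collar at about (299,216) and the key in the stand at (355,177). In the top view the collar is at (281,215), the handle at (363,211) and the stand at (360,213).

```bash
cat > h.py <<'E'
from rig import *
import cv2, numpy as np
def ray(c,u,v):
    M=np.array(c["world_from_camera"]); d=M[:3,:3]@np.array([(u-c["cx"])/c["fx"],-(v-c["cy"])/c["fy"],-1]); return M[:3,3],d/np.linalg.norm(d)
def onz(c,u,v,z):
    o,d=ray(c,u,v); return o+d*(z-o[2])/d[2]
def tri(*obs):
    A=np.zeros((3,3));b=np.zeros(3)
    for c,u,v in obs:
        o,d=ray(c,u,v);P=np.eye(3)-np.outer(d,d);A+=P;b+=P@o
    x=np.linalg.solve(A,b); return x,[float(np.linalg.norm(np.cross(x-ray(*q)[0],ray(*q)[1]))) for q in obs]
def crop(im,x0,y0,w,h,k): return cv2.resize(im[y0:y0+h,x0:x0+w],None,fx=k,fy=k,interpolation=cv2.INTER_CUBIC)
def proj(c,p):
    q=np.linalg.inv(np.array(c["world_from_camera"]))@np.append(p,1); return c["cx"]+c["fx"]*q[0]/-q[2],c["cy"]-c["fy"]*q[1]/-q[2]
E
python3 - <<'E'
from h import *
t=camera_info("top");s=camera_info("scene")
a=cv2.imread("pics/top0.png");b=cv2.imread("pics/scene0.png")
A=crop(a,235,175,150,85,5);B=crop(b,245,155,150,115,5)
cv2.imwrite("pics/c1.png",np.vstack([cv2.resize(A,(560,317)),cv2.resize(B,(560,283))]) if 0 else cv2.resize(A,(750,425)))
print("collar",tri((t,281,215),(s,299,216))); print("key",tri((t,363,211),(s,355,177)))
print("key z=80",onz(t,363,211,80),"stand z36",onz(t,360,213,36),"collar72",onz(t,281,215,72))
g=a.max(2); m=((g<45)*255).astype(np.uint8)
for x0,y0,x1,y1 in((340,190,385,235),(262,200,300,230)):
    q=np.zeros_like(m);q[y0:y1,x0:x1]=m[y0:y1,x0:x1]
    for c in cv2.findContours(q,0,2)[0]:
        if cv2.contourArea(c)>8: print(cv2.minAreaRect(c))
E
```

```text
collar (array([518.29861056, -30.44889239,  67.47156806]), [1.2251214492640352, 1.225121449264141])
key (array([ 528.75431668, -265.62036061,   81.92316537]), [1.0450595810034113, 1.0450595810032854])
key z=80 [ 528.16207949 -266.62843613   80.        ] stand z36 [ 527.72820937 -266.26741429   36.        ] collar72 [516.83311156 -31.10490105  72.        ]
((362.6499938964844, 210.5500030517578), (4.110960960388184, 20.871030807495117), 18.434946060180664)
```

View pics/c1.png

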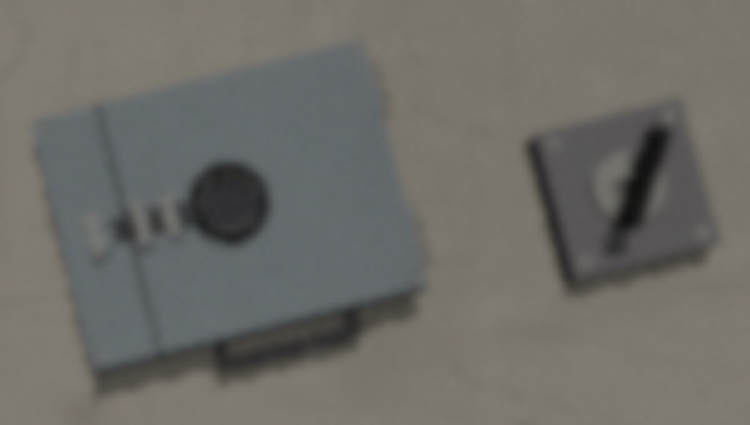

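The crop shows the collar, with the bolt to its left, so the case yaw is about +14°. The handle points up and to the right, so its yaw is about -20°. I'll move above the key with the tool half-turned, because joint 6 needs the clockwise room later.

```bash
python3 -m creep '[{"slide":[35,-17.5,0],"angular":[0,0,0],"hand":1},{"slide":[35,-17.5,0],"angular":[0,0,0],"hand":1},{"slide":[35,-17.5,0],"angular":[0,0,0],"hand":1},{"slide":[35,-17.5,0],"angular":[0,0,0],"hand":1},{"slide":[35,-17.5,0],"angular":[0,0,0],"hand":1},{"slide":[35,-17.5,0],"angular":[0,0,0],"hand":1},{"slide":[35,-17.5,0],"angular":[0,0,0],"hand":1},{"slide":[35,-17.5,0],"angular":[0,0,0],"hand":1},{"slide":[35,-17.5,0],"angular":[0,0,0],"hand":1},{"slide":[35,-17.5,0],"angular":[0,0,0],"hand":1},{"slide":[35,-17.5,0],"angular":[0,0,0],"hand":1},{"slide":[35,-17.5,0],"angular":[0,0,0],"hand":1}]' 40
python3 -m creep '[{"slide":[0,0,0],"angular":[0,0,-7.1],"hand":1},{"slide":[0,0,0],"angular":[0,0,-7.1],"hand":1},{"slide":[0,0,0],"angular":[0,0,-7.1],"hand":1},{"slide":[0,0,0],"angular":[0,0,-7.1],"hand":1},{"slide":[0,0,0],"angular":[0,0,-7.1],"hand":1},{"slide":[0,0,0],"angular":[0,0,-7.1],"hand":1},{"slide":[0,0,0],"angular":[0,0,-7.1],"hand":1},{"slide":[0,0,0],"angular":[0,0,-7.1],"hand":1},{"slide":[0,0,0],"angular":[0,0,-7.1],"hand":1},{"slide":[0,0,0],"angular":[0,0,-7.1],"hand":1}]'
python3 -m creep '[{"slide":[0,0,0],"angular":[0,0,-7.1],"hand":1},{"slide":[0,0,0],"angular":[0,0,-7.1],"hand":1},{"slide":[0,0,0],"angular":[0,0,-7.1],"hand":1},{"slide":[0,0,0],"angular":[0,0,-7.1],"hand":1},{"slide":[0,0,0],"angular":[0,0,-7.1],"hand":1},{"slide":[0,0,0],"angular":[0,0,-7.1],"hand":1},{"slide":[0,0,0],"angular":[0,0,-7.1],"hand":1},{"slide":[0,0,0],"angular":[0,0,-7.1],"hand":1},{"slide":[0,0,0],"angular":[0,0,-7.1],"hand":1},{"slide":[0,0,0],"angular":[0,0,-7.1],"hand":1},{"slide":[0,0,0],"angular":[0,0,0],"hand":1},{"slide":[0,0,0],"angular":[0,0,0],"hand":1}]'
python3 - <<'E'
from h import *
o=get_obs();print(o["tool_pos"],o["tcp_rot"],o["joint_positions"])
c=camera_info("wrist");print({k:np.round(v,2).tolist() for k,v in c.items()})
im=read_camera("wrist");cv2.imwrite("pics/w1.png",im)
print(proj(c,[528,-266,84]),proj(c,[528,-266,36]))
E
```

```text
time: 1.1
tool_pos: [527.2, -266.0, 231.1]
tcp_rot: [[0.953, 0.304, -0.001], [0.304, -0.953, 0.0], [-0.0, -0.0, -1.0]]
contact_force: [0.9, -0.1, 0.1]
finger_gap: 85.2
grip_force: 0.0
time: 1.93
tool_pos: [526.0, -267.6, 230.9]
tcp_rot: [[0.017, 1.0, -0.001], [1.0, -0.017, 0.0], [0.0, -0.001, -1.0]]
contact_force: [-0.5, -0.7, -0.9]
finger_gap: 85.5
grip_force: 0.0
time: 2.93
tool_pos: [526.1, -267.6, 231.0]
tcp_rot: [[-0.937, 0.351, -0.001], [0.351, 0.937, 0.0], [0.001, 0.0, -1.0]]
contact_force: [0.0, -0.4, 0.3]
finger_gap: 85.4
grip_force: 0.0
[ 526.05849705 -267.5964263   231.00669497] [[-9.36526118e-01  3.50597346e-01 -5.74735741e-04]
 [ 3.50597218e-01  9.36526290e-01  3.13405260e-04]
 [ 6.48134184e-04  9.20114592e-05 -9.99999786e-01]] [-2.81170762e+01  2.13760229e+01  9.79046175e+01  3.65142673e-04
  6.07568660e+01 -9.75934005e+01]
{'fx': 296.33, 'fy': 296.33, 'cx': 275.87, 'cy': 205.69, 'world_from_camera': [[0.35, -0.9, -0.27, 457.97], [0.94, 0.34, 0.1, -240.43], [0.0, -0.29, 0.96, 374.13], [0.0, 0.0, 0.0, 1.0]]}
(np.float64(276.26665737869934), np.float64(193.8468660879482)) (np.float64(276.1864277033165), np.float64(183.58728071876516))
```

View pics/w1.png

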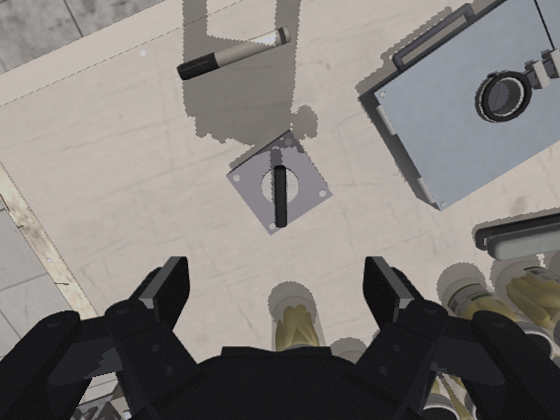

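The handle stands almost vertical in the picture, centred at about (280,196). The collar is at about (502,97).

```bash
python3 - <<'E'
from h import *
c=camera_info("wrist");t=camera_info("top");a=cv2.imread("pics/w1.png")
g=a.max(2);m=np.zeros(g.shape,np.uint8);m[155:240,255:310]=(g[155:240,255:310]<40)*255
for k in cv2.findContours(m,0,2)[0]:
    if cv2.contourArea(k)<50: continue
    r=cv2.minAreaRect(k);print(r,cv2.boundingRect(k))
    (vx,vy,x,y)=cv2.fitLine(k,2,0,.01,.01).ravel()
    p=np.array([x,y]);d=np.array([vx,vy])*25
    P=onz(c,*(p+d),97);Q=onz(c,*(p-d),97);v=P-Q;print("yaw",np.degrees(np.arctan2(v[1],v[0])))
    u=r[0];print("centre z97",onz(c,*u,97),"z90",onz(c,*u,90),"z84",onz(c,*u,84));print("tri",tri((c,*u),(t,363.1,211)))
G=cv2.cvtColor(a,6);m=np.zeros(G.shape,np.uint8);m[65:130,470:535]=(g[65:130,470:535]<75)*255
for k in cv2.findContours(m,0,2)[0]:
    if cv2.contourArea(k)<200: continue
    e=cv2.fitEllipse(cv2.convexHull(k));print("collar",e,onz(c,*e[0],72),tri((c,*e[0]),(t,281.,215.2)))
cv2.imwrite("pics/c2.png",cv2.resize(np.hstack([crop(a,225,125,110,110,3),crop(a,450,45,110,110,3)]),None,fx=1.1,fy=1.1))
E
```

```text
((280.07110595703125, 195.55648803710938), (61.053260803222656, 11.136524200439453), 88.66777801513672) (274, 165, 13, 62)
yaw -15.38682116416481
centre z97 [ 527.82419176 -262.04503829   97.        ] z90 [ 529.58743016 -262.59079233   90.        ] z84 [ 531.09877735 -263.05858151   84.        ]
tri (array([ 524.35394897, -260.93278472,  110.55428402]), [0.07682458773444273, 0.07682458773444047])
collar ((505.89434814453125, 92.11260986328125), (48.89166259765625, 71.18098449707031), 45.442928314208984) [514.00346326 -26.55150917  72.        ] (array([514.22941851, -30.79020736,  77.97622839]), [1.3192200081161738, 1.3192200081162055])
```

View pics/c2.png

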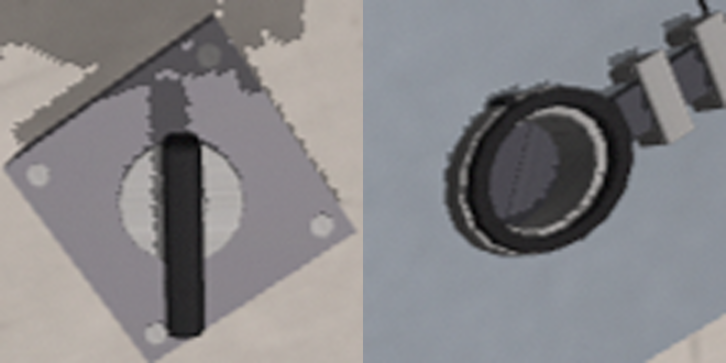

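```bash
python3 -m creep '[{"slide":[-2,5.7,20],"angular":[0,0,-5.1],"hand":1},{"slide":[0,0,35],"angular":[0,0,0],"hand":1},{"slide":[0,0,35],"angular":[0,0,0],"hand":1},{"slide":[0,0,0],"angular":[0,0,0],"hand":1},{"slide":[0,0,0],"angular":[0,0,0],"hand":1}]'
python3 - <<'E'
from h import *
o=get_obs();R=o["tcp_rot"];print(o["tool_pos"],np.degrees(np.arctan2(R[1][0],R[0][0])))
c=camera_info("wrist");a=read_camera("wrist");cv2.imwrite("pics/w2.png",a)
print(proj(c,[529.6,-262.6,97]))
g=a.max(2);m=np.zeros(g.shape,np.uint8);m[130:262,230:330]=(g[130:262,230:330]<40)*255
M1=np.array([[0.350597,-0.9,-0.27]])
for k in cv2.findContours(m,0,2)[0]:
    if cv2.contourArea(k)<100: continue
    r=cv2.minAreaRect(k);print(r,cv2.boundingRect(k));u=r[0]
    (vx,vy,x,y)=cv2.fitLine(k,2,0,.01,.01).ravel();p=np.array([x,y]);d=np.array([vx,vy])*25
    v=onz(c,*(p+d),97)-onz(c,*(p-d),97);print("yaw",np.degrees(np.arctan2(v[1],v[0])))
    lo=cv2.boundingRect(k);e=(u[0],lo[1]+lo[3]);print("far top end z97",onz(c,*e,97)); print([onz(c,*u,z) for z in(97,90,84)])
cv2.imwrite("pics/c3.png",crop(a,180,120,200,160,3))
E
```

```text
time: 3.4
tool_pos: [528.9, -262.4, 140.0]
tcp_rot: [[-0.964, 0.264, -0.004], [0.264, 0.964, 0.002], [0.004, 0.001, -1.0]]
contact_force: [-0.3, 0.1, 0.6]
finger_gap: 85.5
grip_force: 0.0
[ 528.89758681 -262.39680767  139.97346484] 164.67503632581534
(np.float64(273.27302623687547), np.float64(231.60498301275885))
((273.7810363769531, 222.78543090820312), (16.829307556152344, 77.5611572265625), 3.814074993133545) (264, 184, 21, 78)
yaw 159.94222965205006
far top end z97 [ 551.48897933 -268.28623064   97.        ]
[array([ 523.61737889, -260.5940604 ,   97.        ]), array([ 526.03490006, -261.30003072,   90.        ]), array([ 528.10706106, -261.90514814,   84.        ])]
```

View pics/c3.png

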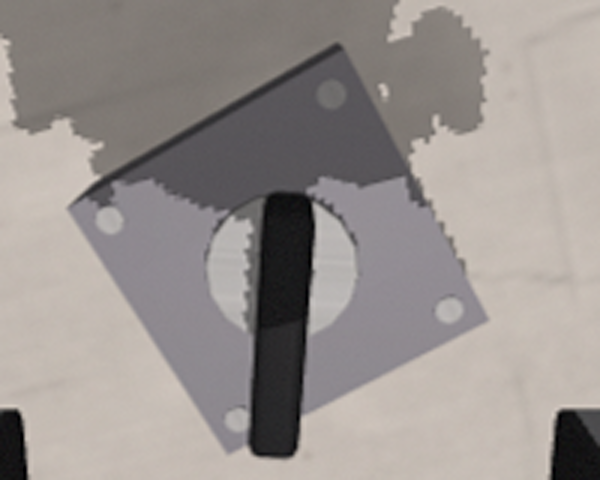

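```bash
python3 - <<'E'
from h import *
c=camera_info("wrist");t=camera_info("top");s=camera_info("scene");a=cv2.imread("pics/w2.png")
print("flange",onz(c,273.8,208.7,41))
cr=[(180+x/3,120+y/3) for x,y in((340,43),(487,320),(229,453),(70,207))]
print("stand centre",np.mean([onz(c,*q,36) for q in cr],0),[np.round(onz(c,*q,36)) for q in cr])
g=a.max(2);m=np.zeros(g.shape,np.uint8);m[130:280,250:290]=(g[130:280,250:290]<50)*255
k=max(cv2.findContours(m,0,2)[0],key=cv2.contourArea);r=cv2.minAreaRect(k);print(r,cv2.boundingRect(k))
(vx,vy,x,y)=cv2.fitLine(k,2,0,.01,.01).ravel();p=np.array([x,y]);d=np.array([vx,vy])*25
v=onz(c,*(p+d),97)-onz(c,*(p-d),97);print("yaw",np.degrees(np.arctan2(v[1],v[0])))
b=cv2.boxPoints(r);print([onz(c,*r[0],z) for z in(97,90,84)])
E
```

```text
flange [ 532.99520869 -263.95204152   41.        ]
stand centre [ 533.69355136 -264.11707175   36.        ] [array([ 477., -232.,   36.]), array([ 567., -210.,   36.]), array([ 589., -296.,   36.]), array([ 501., -318.,   36.])]
((273.7017822265625, 227.57069396972656), (17.08810806274414, 87.6132583618164), 3.3664605617523193) (263, 184, 22, 88)
yaw 159.89960807962055
[array([ 529.16598236, -262.61041716,   97.        ]), array([ 531.73535996, -263.36539133,   90.        ]), array([ 533.93768362, -264.01251205,   84.        ])]
```

```bash
python3 -m creep '[{"slide":[-4.4,0,10],"angular":[0,0,4.7],"hand":1},{"slide":[0,0,22],"angular":[0,0,0],"hand":1},{"slide":[0,0,22],"angular":[0,0,0],"hand":1},{"slide":[0,0,20],"angular":[0,0,0],"hand":1},{"slide":[0,0,0],"angular":[0,0,0],"hand":0},{"slide":[0,0,0],"angular":[0,0,0],"hand":0},{"slide":[0,0,0],"angular":[0,0,0],"hand":0},{"slide":[0,0,0],"angular":[0,0,0],"hand":0},{"slide":[0,0,0],"angular":[0,0,0],"hand":0},{"slide":[0,0,0],"angular":[0,0,0],"hand":0},{"slide":[0,0,0],"angular":[0,0,0],"hand":0},{"slide":[0,0,0],"angular":[0,0,0],"hand":0}]' 60
```

```text
time: 4.45
tool_pos: [535.0, -264.6, 68.3]
tcp_rot: [[-0.94, 0.341, 0.001], [0.341, 0.94, -0.001], [-0.002, -0.0, -1.0]]
contact_force: [-0.8, -0.5, 5.6]
finger_gap: 11.0
grip_force: 63.7
```

```bash
python3 -m creep '[{"slide":[0,0,-8],"angular":[0,0,0],"hand":0},{"slide":[0,0,-15],"angular":[0,0,0],"hand":0},{"slide":[0,0,-20],"angular":[0,0,0],"hand":0},{"slide":[0,0,-20],"angular":[0,0,0],"hand":0},{"slide":[0,0,-20],"angular":[0,0,0],"hand":0},{"slide":[0,0,-20],"angular":[0,0,0],"hand":0},{"slide":[0,0,0],"angular":[0,0,0],"hand":0}]'
python3 -m creep '[{"slide":[3,15,0],"angular":[0,0,0],"hand":0},{"slide":[5,28,0],"angular":[0,0,0],"hand":0},{"slide":[6,34,0],"angular":[0,0,0],"hand":0},{"slide":[6,34,0],"angular":[0,0,0],"hand":0},{"slide":[6,34,0],"angular":[0,0,0],"hand":0},{"slide":[6,34,0],"angular":[0,0,0],"hand":0},{"slide":[4,24,0],"angular":[0,0,0],"hand":0},{"slide":[2,12,0],"angular":[0,0,0],"hand":0},{"slide":[0,0,0],"angular":[0,0,0],"hand":0},{"slide":[0,0,0],"angular":[0,0,0],"hand":0},{"slide":[0,0,0],"angular":[0,0,0],"hand":0}]'
python3 - <<'E'
from h import *
o=get_obs();R=o["tcp_rot"];print(o["tool_pos"],np.degrees(np.arctan2(R[1][0],R[0][0])),o["joint_positions"],o["moment"])
c=camera_info("wrist");a=read_camera("wrist");cv2.imwrite("pics/w3.png",a);np.save("w3.npy",c["world_from_camera"])
print(proj(c,[516,-29,72]))
E
```

```text
time: 5.03
tool_pos: [536.3, -265.2, 174.4]
tcp_rot: [[-0.94, 0.341, 0.005], [0.341, 0.94, -0.003], [-0.006, -0.001, -1.0]]
contact_force: [1.4, -0.4, -1.6]
finger_gap: 11.4
grip_force: 62.4
time: 5.95
tool_pos: [571.3, -49.7, 169.7]
tcp_rot: [[-0.94, 0.341, -0.001], [0.341, 0.94, -0.0], [0.001, -0.001, -1.0]]
contact_force: [-0.3, -0.4, -1.3]
finger_gap: 10.7
grip_force: 62.5
[571.32209406 -49.7085739  169.74497411] 160.07778465163557 [-6.15253851e+00  2.44938699e+01  1.02567569e+02 -2.15340954e-02
  5.30029519e+01 -7.62173712e+01] [-0.01203394 -0.004531   -0.06204565]
(np.float64(274.56407648510884), np.float64(135.63624193087298))
```

View pics/w3.png

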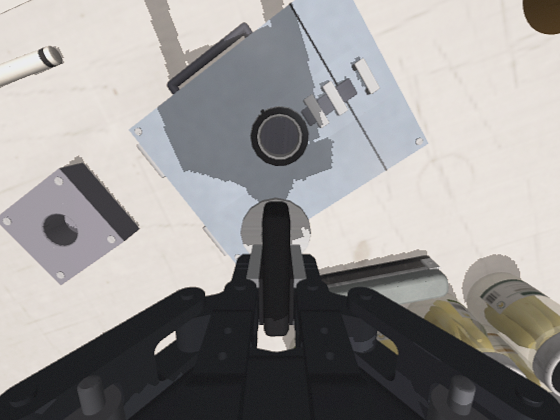

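The collar is at about (279,135). The key is held, and its flange rim shows round (276,225).

```bash
python3 - <<'E'
from h import *
a=cv2.imread("pics/w3.png")
cv2.imwrite("pics/c4.png",crop(a,225,95,100,180,4)[:, :] if 0 else np.hstack([crop(a,230,95,95,80,4),crop(a,230,185,95,80,4)]))
g=a.max(2);m=((g<58)*255).astype(np.uint8);q=np.zeros_like(m);q[95:175,235:325]=m[95:175,235:325]
cs,h=cv2.findContours(q,cv2.RETR_CCOMP,cv2.CHAIN_APPROX_NONE)
for k,hh in zip(cs,h[0]):
    if len(k)>60: print(hh[3],cv2.fitEllipse(k),cv2.boundingRect(k))
c=camera_info("wrist")
E
```

```text
-1 ((278.9563903808594, 136.24208068847656), (55.737091064453125, 57.372657775878906), 164.30934143066406) (251, 108, 57, 58)
0 ((279.22503662109375, 136.35626220703125), (46.31513595581055, 47.141056060791016), 7.283768653869629) (256, 113, 48, 48)
```

View pics/c4.png

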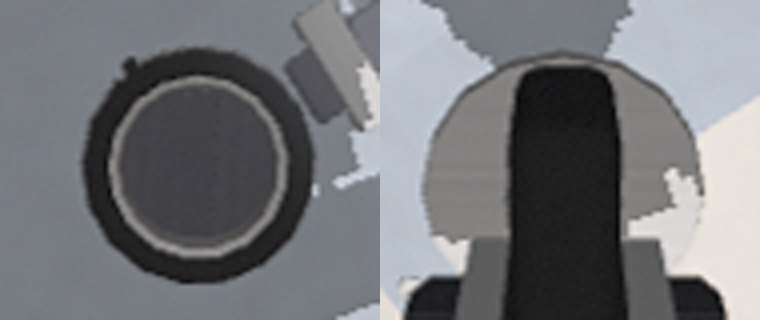

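```bash
python3 - <<'E'
from h import *
from scipy.optimize import least_squares
c=camera_info("wrist");o=get_obs();R=np.array(o["tcp_rot"]);T=np.array(o["tool_pos"])
C=onz(c,279.6,136.3,72);print("rim",C)
th=np.linspace(0,2*np.pi,180)
def f(p):
    q=np.array([proj(c,[p[0]+22*np.cos(a),p[1]+22*np.sin(a),T[2]-27.3]) for a in th]);return np.array([q[:,0].min()-240.75,q[:,0].max()-310.75,q[:,1].min()-198])
s=least_squares(f,T[:2]);print("flange",s.x,s.fun,"tcp",T,"key-TCP tool",R.T@np.append(s.x-T[:2],0))
d=np.append(C[:2]-s.x,0);print("to go world",d,"tool",R.T@d)
P=onz(c,230+130/4,95+68/4,72)-C;print("case yaw",np.degrees(np.arctan2(-P[1],-P[0])))
E
```

```text
rim [517.9992009  -25.73123102  72.        ]
flange [567.30029094 -46.86671604] [-0.66819397  0.66836317  0.04628485] tcp [571.401314   -50.03959255 169.88459589] key-TCP tool [4.93783107e+00 1.58219793e+00 3.07940930e-03]
to go world [-49.30109004  21.13548502   0.        ] tool [5.35546002e+01 3.03470204e+00 3.97816929e-02]
case yaw 15.98793659936891
```

```bash
python3 -m creep '[{"slide":[14,1,0],"angular":[0,0,0],"hand":0},{"slide":[20,1,0],"angular":[0,0,0],"hand":0},{"slide":[14,1,0],"angular":[0,0,0],"hand":0},{"slide":[6.5,0,5],"angular":[0,0,0],"hand":0},{"slide":[0,0,10],"angular":[0,0,0],"hand":0},{"slide":[0,0,10],"angular":[0,0,0],"hand":0},{"slide":[0,0,5],"angular":[0,0,0],"hand":0},{"slide":[0,0,0],"angular":[0,0,0],"hand":0},{"slide":[0,0,0],"angular":[0,0,0],"hand":0}]'
python3 - <<'E'
from h import *
o=get_obs();R=np.array(o["tcp_rot"]);T=np.array(o["tool_pos"]);print(T,o["contact_force"])
c=camera_info("wrist");a=read_camera("wrist");cv2.imwrite("pics/w4.png",a);cv2.imwrite("pics/c5.png",crop(a,200,150,150,130,5))
E
```

```text
time: 6.75
tool_pos: [521.8, -28.0, 139.5]
tcp_rot: [[-0.94, 0.341, -0.001], [0.341, 0.94, 0.0], [0.001, -0.0, -1.0]]
contact_force: [0.1, -0.6, -0.9]
finger_gap: 11.3
grip_force: 62.5
[521.83787778 -28.04822319 139.51044372] [ 0.05980247 -0.60124564 -0.87554026]
```

View pics/c5.png

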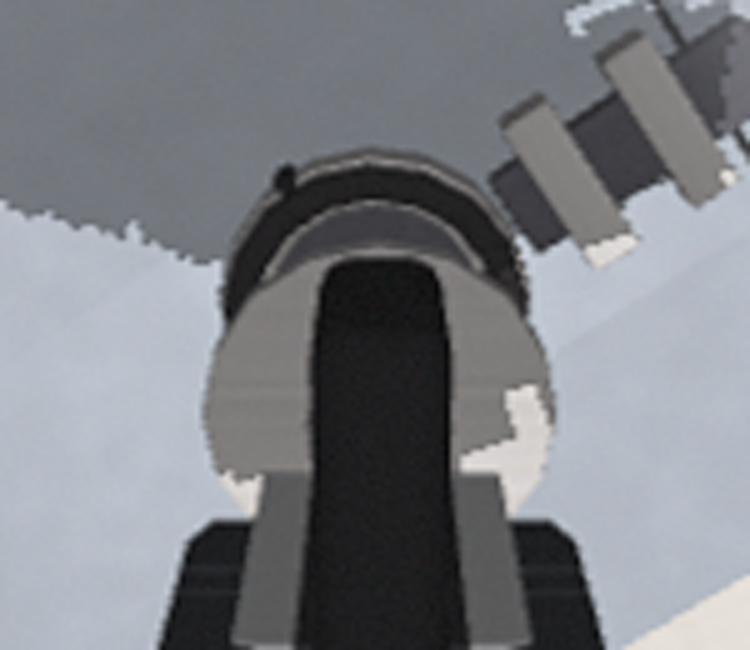

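The collar is laterally in line with the flange to within about 1 px, at column 275. Now I'll work out the offset along tool x.

```bash
python3 - <<'E'
from h import *
from scipy.optimize import least_squares
c=camera_info("wrist");o=get_obs();R=np.array(o["tcp_rot"]);T=np.array(o["tool_pos"])
th=np.linspace(0,2*np.pi,360)
def fit(r,z,l,rt,tp):
    def f(p):
        q=np.array([proj(c,[p[0]+r*np.cos(a),p[1]+r*np.sin(a),z]) for a in th]);return np.array([(q[:,0].min()+q[:,0].max()-l-rt)/2,q[:,1].min()-tp])
    return least_squares(f,T[:2]).x
C=fit(24,72,244,305.6,182.6);F=fit(22,T[2]-27.3,240.6,310.6,202.4);F2=fit(22,T[2]-32.3,240.6,310.6,200.2)
B=fit(18,72,244,305.6,150+203/5)
for n,v in dict(C=C,B=B,F=F,F2=F2).items(): print(n,v,(R.T@np.append(v-T[:2],0))[:2])
E
```

```text
C [519.12121364 -25.93509658] [3.47647797 0.90431572]
B [519.10036026 -25.92829457] [3.4984011  0.90360385]
F [520.50660039 -25.78174014] [2.22628603 1.52062293]
F2 [520.53817213 -25.79551211] [2.19191083 1.51843482]
```

```bash
python3 -m creep '[{"slide":[1.2,-0.5,0],"angular":[0,0,0],"hand":0},{"slide":[0,0,3],"angular":[0,0,0],"hand":0},{"slide":[0,0,4],"angular":[0,0,0],"hand":0},{"slide":[0,0,0],"angular":[0,0,0],"hand":0}]'; python3 -m creep '[{"slide":[0,0,3],"angular":[0,0,0],"hand":0},{"slide":[0,0,3],"angular":[0,0,0],"hand":0},{"slide":[0,0,0],"angular":[0,0,0],"hand":0}]'
```

```text
time: 7.13
tool_pos: [520.0, -27.7, 132.8]
tcp_rot: [[-0.94, 0.34, -0.001], [0.34, 0.94, 0.0], [0.001, -0.0, -1.0]]
contact_force: [-1.2, 1.0, -1.9]
finger_gap: 10.9
grip_force: 62.5
time: 7.38
tool_pos: [520.1, -27.8, 126.8]
tcp_rot: [[-0.94, 0.34, -0.0], [0.34, 0.94, 0.0], [0.0, -0.0, -1.0]]
contact_force: [0.0, -0.4, -2.1]
finger_gap: 10.9
grip_force: 62.5
```

```bash
python3 -m creep '[{"slide":[0,0,3],"angular":[0,0,0],"hand":0},{"slide":[0,0,3],"angular":[0,0,0],"hand":0},{"slide":[0,0,0],"angular":[0,0,0],"hand":0}]'; python3 -m creep '[{"slide":[0,0,2],"angular":[0,0,0],"hand":0},{"slide":[0,0,2],"angular":[0,0,0],"hand":0},{"slide":[0,0,0],"angular":[0,0,0],"hand":0}]'
```

```text
time: 7.63
tool_pos: [520.2, -27.8, 120.8]
tcp_rot: [[-0.94, 0.34, -0.0], [0.34, 0.94, 0.0], [0.0, -0.0, -1.0]]
contact_force: [1.0, 0.7, -1.9]
finger_gap: 10.8
grip_force: 62.4
time: 7.88
tool_pos: [520.2, -27.8, 117.0]
tcp_rot: [[-0.94, 0.341, -0.0], [0.341, 0.94, -0.0], [0.0, -0.0, -1.0]]
contact_force: [-0.1, 0.1, -2.7]
finger_gap: 11.3
grip_force: 62.4
```

```bash
python3 -m creep '[{"slide":[0,0,1.5],"angular":[0,0,0],"hand":0},{"slide":[0,0,1.5],"angular":[0,0,0],"hand":0},{"slide":[0,0,0],"angular":[0,0,0],"hand":0}]'; python3 -m creep '[{"slide":[0,0,1],"angular":[0,0,0],"hand":0},{"slide":[0,0,0],"angular":[0,0,0],"hand":0}]';  python3 -m creep '[{"slide":[0,0,1],"angular":[0,0,0],"hand":0},{"slide":[0,0,0],"angular":[0,0,0],"hand":0}]'
```

```text
time: 8.13
tool_pos: [520.3, -27.8, 114.1]
tcp_rot: [[-0.94, 0.341, -0.0], [0.341, 0.94, 0.0], [0.0, -0.0, -1.0]]
contact_force: [-0.7, 0.3, -2.1]
finger_gap: 11.2
grip_force: 62.4
time: 8.3
tool_pos: [520.3, -27.8, 113.2]
tcp_rot: [[-0.94, 0.34, -0.0], [0.34, 0.94, 0.0], [0.0, -0.0, -1.0]]
contact_force: [-0.7, 0.6, -1.6]
finger_gap: 11.1
grip_force: 62.4
time: 8.47
tool_pos: [520.3, -27.8, 112.2]
tcp_rot: [[-0.94, 0.34, -0.0], [0.34, 0.94, 0.0], [0.0, -0.0, -1.0]]
contact_force: [-0.2, -0.7, -0.9]
finger_gap: 10.8
grip_force: 62.4
```

```bash
python3 -m creep '[{"slide":[0,0,1],"angular":[0,0,0],"hand":0},{"slide":[0,0,0],"angular":[0,0,0],"hand":0}]'; python3 -m creep '[{"slide":[0,0,1],"angular":[0,0,0],"hand":0},{"slide":[0,0,0],"angular":[0,0,0],"hand":0}]'
```

```text
time: 8.63
tool_pos: [520.3, -27.8, 111.2]
tcp_rot: [[-0.94, 0.34, -0.0], [0.34, 0.94, 0.0], [0.0, -0.0, -1.0]]
contact_force: [0.3, 0.3, -1.6]
finger_gap: 11.0
grip_force: 62.4
time: 8.8
tool_pos: [520.3, -27.8, 110.2]
tcp_rot: [[-0.94, 0.341, -0.0], [0.341, 0.94, 0.0], [0.0, 0.0, -1.0]]
contact_force: [-0.7, -0.9, -2.1]
finger_gap: 10.8
grip_force: 62.4
```

```bash
python3 -m creep '[{"slide":[0,0,1],"angular":[0,0,0],"hand":0},{"slide":[0,0,0],"angular":[0,0,0],"hand":0}]'; python3 -m creep '[{"slide":[0,0,0.8],"angular":[0,0,0],"hand":0},{"slide":[0,0,0],"angular":[0,0,0],"hand":0}]'
```

```text
time: 8.97
tool_pos: [520.3, -27.8, 109.2]
tcp_rot: [[-0.94, 0.34, -0.0], [0.34, 0.94, 0.0], [0.0, -0.0, -1.0]]
contact_force: [0.2, -0.6, -1.3]
finger_gap: 11.1
grip_force: 62.4
time: 9.13
tool_pos: [520.3, -27.8, 108.4]
tcp_rot: [[-0.94, 0.34, -0.0], [0.34, 0.94, 0.0], [0.0, -0.0, -1.0]]
contact_force: [0.1, 0.5, -1.6]
finger_gap: 10.8
grip_force: 62.4
```

```bash
for i in 1 ; do python3 -m creep '[{"slide":[0,0,0.8],"angular":[0,0,0],"hand":0},{"slide":[0,0,0],"angular":[0,0,0],"hand":0}]'; done; python3 -m creep '[{"slide":[0,0,0.8],"angular":[0,0,0],"hand":0},{"slide":[0,0,0],"angular":[0,0,0],"hand":0}]'; python3 - <<'E'
from h import *
o=get_obs();T=np.array(o["tool_pos"]);a=read_camera("wrist");cv2.imwrite("pics/w5.png",a);cv2.imwrite("pics/c6.png",crop(a,200,150,150,120,5));print(T,o["moment"])
E
```

```text
time: 9.3
tool_pos: [520.3, -27.8, 107.6]
tcp_rot: [[-0.94, 0.34, -0.0], [0.34, 0.94, 0.0], [0.0, 0.0, -1.0]]
contact_force: [0.6, -0.7, -2.0]
finger_gap: 11.5
grip_force: 62.4
time: 9.47
tool_pos: [520.3, -27.8, 106.8]
tcp_rot: [[-0.94, 0.34, -0.0], [0.34, 0.94, 0.0], [0.0, -0.0, -1.0]]
contact_force: [0.4, -0.3, -2.0]
finger_gap: 10.8
grip_force: 62.5
[520.31216412 -27.80397663 106.81811693] [ 0.01649883  0.01878968 -0.06282572]
```

```bash
python3 -m creep '[{"slide":[0,0,0.8],"angular":[0,0,0],"hand":0},{"slide":[0,0,0],"angular":[0,0,0],"hand":0}]'; python3 -m creep '[{"slide":[0,0,0.8],"angular":[0,0,0],"hand":0},{"slide":[0,0,0],"angular":[0,0,0],"hand":0}]';python3 -m creep '[{"slide":[0,0,0.6],"angular":[0,0,0],"hand":0},{"slide":[0,0,0],"angular":[0,0,0],"hand":0}]'
```

```text
time: 9.68
tool_pos: [520.3, -27.8, 106.0]
tcp_rot: [[-0.94, 0.34, -0.0], [0.34, 0.94, 0.0], [0.0, -0.0, -1.0]]
contact_force: [0.5, -0.9, -1.8]
finger_gap: 11.6
grip_force: 62.5
time: 9.85
tool_pos: [520.3, -27.8, 105.2]
tcp_rot: [[-0.94, 0.341, -0.0], [0.341, 0.94, 0.0], [0.0, -0.0, -1.0]]
contact_force: [0.7, -0.3, -2.3]
finger_gap: 10.8
grip_force: 62.5
time: 10.02
tool_pos: [520.3, -27.8, 104.6]
tcp_rot: [[-0.94, 0.341, -0.0], [0.341, 0.94, 0.0], [0.0, -0.0, -1.0]]
contact_force: [0.4, -0.0, -0.7]
finger_gap: 11.3
grip_force: 62.5
```

```bash
python3 -m creep '[{"slide":[0,0,0.6],"angular":[0,0,0],"hand":0},{"slide":[0,0,0],"angular":[0,0,0],"hand":0}]'; python3 -m creep '[{"slide":[0,0,0.6],"angular":[0,0,0],"hand":0},{"slide":[0,0,0],"angular":[0,0,0],"hand":0}]';python3 -m creep '[{"slide":[0,0,0.6],"angular":[0,0,0],"hand":0},{"slide":[0,0,0],"angular":[0,0,0],"hand":0}]'
```

```text
time: 10.18
tool_pos: [520.4, -27.8, 104.2]
tcp_rot: [[-0.94, 0.34, 0.0], [0.34, 0.94, -0.0], [-0.0, 0.0, -1.0]]
contact_force: [-0.6, -0.3, 1.0]
finger_gap: 10.8
grip_force: 62.9
time: 10.35
tool_pos: [520.4, -27.8, 103.7]
tcp_rot: [[-0.94, 0.341, 0.0], [0.341, 0.94, -0.0], [-0.0, 0.0, -1.0]]
contact_force: [-0.9, -0.2, 2.7]
finger_gap: 11.2
grip_force: 63.1
time: 10.52
tool_pos: [520.4, -27.8, 103.1]
tcp_rot: [[-0.94, 0.341, 0.0], [0.341, 0.94, -0.0], [-0.0, 0.0, -1.0]]
contact_force: [-1.2, 0.1, 4.2]
finger_gap: 11.2
grip_force: 63.3
```

The flange is on the rubber ring: force rises about 3 N/mm from TCP 104.6, with no 4 N disc step before it. So the blade went straight into the slot at yaw -20°. I'll ease the push slightly and turn clockwise, compensating for the ~2 mm offset between grip and key axis.

```bash
python3 -m creep '[{"slide":[0,0,-0.5],"angular":[0,0,0],"hand":0},{"slide":[0,-0.2,0],"angular":[0,0,4],"hand":0},{"slide":[0,-0.2,0],"angular":[0,0,4],"hand":0},{"slide":[0,-0.2,0],"angular":[0,0,4],"hand":0},{"slide":[0,0,0],"angular":[0,0,0],"hand":0}]'; python3 - <<'E'
from rig import *
o=get_obs();print(o["moment"],o["contact_force"])
E
```

```text
time: 10.93
tool_pos: [520.1, -28.4, 103.5]
tcp_rot: [[-0.848, 0.531, 0.0], [0.531, 0.848, -0.0], [-0.0, -0.0, -1.0]]
contact_force: [-0.5, -1.4, 3.4]
finger_gap: 10.7
grip_force: 63.1
[-0.11741265  0.18136549 -0.00322124] [-0.54679804 -1.38022294  3.40925477]
```

```bash
python3 -m creep '[{"slide":[0,-0.2,0],"angular":[0,0,4],"hand":0},{"slide":[0,-0.2,0],"angular":[0,0,4],"hand":0},{"slide":[0,-0.2,0],"angular":[0,0,4],"hand":0},{"slide":[0,-0.2,0],"angular":[0,0,4],"hand":0},{"slide":[0,0,0],"angular":[0,0,0],"hand":0}]'; python3 -c '
from rig import *
o=get_obs();print(o["moment"],o["contact_force"])'
python3 -m creep '[{"slide":[0,-0.2,0],"angular":[0,0,4],"hand":0},{"slide":[0,-0.2,0],"angular":[0,0,4],"hand":0},{"slide":[0,-0.2,0],"angular":[0,0,4],"hand":0},{"slide":[0,0,0],"angular":[0,0,0],"hand":0}]'; python3 -c '
from rig import *
o=get_obs();print(o["moment"],o["contact_force"])'
```

```text
time: 11.35
tool_pos: [519.6, -29.1, 103.5]
tcp_rot: [[-0.67, 0.742, 0.0], [0.742, 0.67, -0.0], [-0.0, -0.0, -1.0]]
contact_force: [-0.8, -1.3, 3.2]
finger_gap: 10.7
grip_force: 63.2
[-0.27384849  0.20953867  0.08960166] [-0.76923355 -1.31867891  3.22026655]
time: 11.68
tool_pos: [519.2, -29.5, 103.5]
tcp_rot: [[-0.502, 0.865, 0.0], [0.865, 0.502, -0.0], [-0.0, 0.0, -1.0]]
contact_force: [-1.9, -1.7, 3.9]
finger_gap: 11.5
grip_force: 63.2
[-0.22233315  0.1541771  -0.00871274] [-1.93098922 -1.65047747  3.86389187]
```

```bash
python3 -m creep '[{"slide":[0,-0.15,0],"angular":[0,0,4],"hand":0},{"slide":[0,-0.15,0],"angular":[0,0,4],"hand":0},{"slide":[0,0,0],"angular":[0,0,0],"hand":0}]'; python3 -c '
from rig import *
o=get_obs();print(o["moment"],o["contact_force"])'
python3 -m creep '[{"slide":[0,-0.15,0],"angular":[0,0,4],"hand":0},{"slide":[0,0,0],"angular":[0,0,0],"hand":0},{"slide":[0,0,0],"angular":[0,0,0],"hand":0}]'; python3 -c '
from rig import *
o=get_obs();print(o["moment"],o["contact_force"])
import cv2
a=read_camera("wrist");cv2.imwrite("pics/w6.png",a)'
```

```text
time: 11.93
tool_pos: [518.9, -29.6, 103.5]
tcp_rot: [[-0.378, 0.926, 0.0], [0.926, 0.378, -0.0], [-0.0, 0.0, -1.0]]
contact_force: [-1.5, -1.2, 4.0]
finger_gap: 10.9
grip_force: 63.2
[-0.28598982  0.15603566  0.12804667] [-1.52842556 -1.24872429  3.98473321]
time: 12.18
tool_pos: [518.8, -29.6, 103.5]
tcp_rot: [[-0.315, 0.949, 0.0], [0.949, 0.315, -0.0], [-0.0, 0.0, -1.0]]
contact_force: [-1.5, -1.7, 4.1]
finger_gap: 10.6
grip_force: 63.3
[-0.26619111  0.25492283  0.04883594] [-1.45131663 -1.69249736  4.07735574]
```

```bash
python3 -m creep '[{"slide":[0,-0.1,0],"angular":[0,0,3],"hand":0},{"slide":[0,-0.1,0],"angular":[0,0,3],"hand":0},{"slide":[0,0,0],"angular":[0,0,0],"hand":0}]'; python3 -c '
from rig import *
for i in range(4):
    o=get_obs();print(o["moment"],o["contact_force"]);a=read_camera("wrist")
import cv2
cv2.imwrite("pics/w7.png",cv2.resize(a[60:300,130:430],None,fx=2.5,fy=2.5,interpolation=2))'
```

```text
time: 12.48
tool_pos: [518.6, -29.6, 103.5]
tcp_rot: [[-0.211, 0.978, 0.0], [0.978, 0.211, 0.0], [0.0, 0.0, -1.0]]
contact_force: [-1.3, -1.4, 5.1]
finger_gap: 10.9
grip_force: 63.3
[-0.26110257  0.21378293  0.02795926] [-1.31800431 -1.35517143  5.06314685]
[-0.26740265  0.26935377  0.06322074] [-2.0037245  -1.26899953  4.24950691]
[-0.23871238  0.32390503  0.0459832 ] [-1.74339699 -1.61110947  4.85299729]
[-0.25018647  0.29139658  0.15278804] [-0.56221298 -1.32319267  3.93163904]
```

View pics/w7.png

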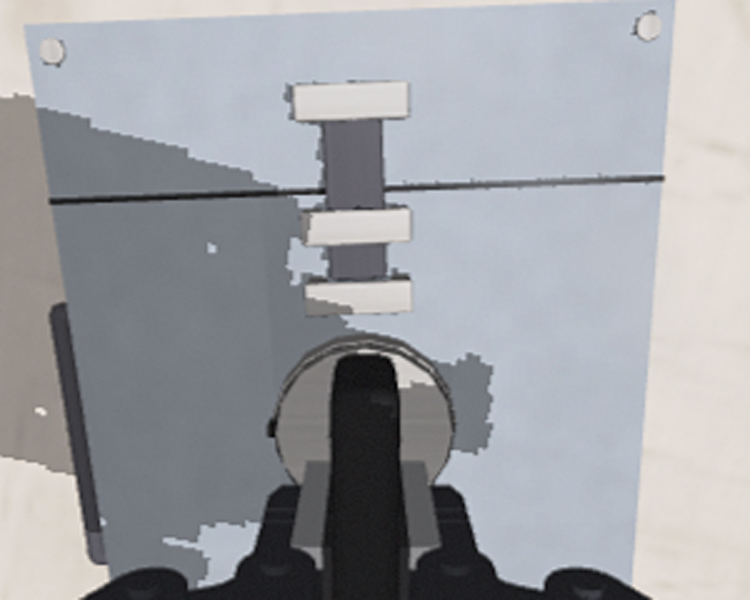

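The picture shows the bolt reaching under the keeper at row 120, its tail drawn clear of the inner guide, and the flange flat on the collar. I'll add a few degrees and see whether torque rises at the stop.

```bash
python3 -m creep '[{"slide":[0,-0.1,0],"angular":[0,0,3],"hand":0},{"slide":[0,-0.1,0],"angular":[0,0,3],"hand":0},{"slide":[0,0,0],"angular":[0,0,0],"hand":0}]'; python3 -c '
from rig import *
import numpy as np
L=[]
for i in range(10):
    o=get_obs();L.append(np.r_[o["moment"],o["contact_force"]]);read_camera("wrist")
print(np.mean(L,0),np.std(L,0))'
```

```text
time: 12.93
tool_pos: [518.2, -29.7, 103.5]
tcp_rot: [[-0.105, 0.994, -0.0], [0.994, 0.105, -0.0], [-0.0, -0.0, -1.0]]
contact_force: [-0.9, -1.8, 4.9]
finger_gap: 11.1
grip_force: 63.4
[-0.35637834  0.33562367  0.08545763 -1.74951287 -2.01317267  5.2982649 ] [0.02967669 0.03355107 0.03918356 0.42986993 0.45903596 0.69318179]
```

```bash
python3 -m creep '[{"slide":[0,-0.1,0],"angular":[0,0,3],"hand":0},{"slide":[0,-0.1,0],"angular":[0,0,3],"hand":0},{"slide":[0,0,0],"angular":[0,0,0],"hand":0}]'; python3 -c '
from rig import *
import numpy as np,cv2
L=[]
for i in range(10):
    o=get_obs();L.append(np.r_[o["moment"],o["contact_force"]]);a=read_camera("wrist")
cv2.imwrite("pics/w8.png",a)
print(np.mean(L,0),np.std(L,0))'
```

```text
time: 13.68
tool_pos: [518.0, -29.7, 103.4]
tcp_rot: [[-0.0, 1.0, -0.0], [1.0, 0.0, -0.0], [-0.0, -0.0, -1.0]]
contact_force: [-1.7, -3.4, 5.1]
finger_gap: 10.7
grip_force: 63.5
[-0.4332303   0.37017767  0.15100782 -2.18589981 -2.32393454  5.59865213] [0.02710592 0.02351036 0.0330475  0.42737019 0.5831545  0.52838318]
```

Torque now rises with the turn, so the bolt is at its stop. I'll relax by 5°, release and withdraw straight up.

```bash
python3 -m creep '[{"slide":[0,0.1,-0.3],"angular":[0,0,-2.5],"hand":0},{"slide":[0,0.1,-0.3],"angular":[0,0,-2.5],"hand":0},{"slide":[0,0,0],"angular":[0,0,0],"hand":0},{"slide":[0,0,0],"angular":[0,0,0],"hand":0.5},{"slide":[0,0,0],"angular":[0,0,0],"hand":0.5},{"slide":[0,0,0],"angular":[0,0,0],"hand":0.5},{"slide":[0,0,0],"angular":[0,0,0],"hand":0.5},{"slide":[0,0,0],"angular":[0,0,0],"hand":0.5},{"slide":[0,0,0],"angular":[0,0,0],"hand":0.5}]'
python3 -m creep '[{"slide":[0,0,-5],"angular":[0,0,0],"hand":0.5},{"slide":[0,0,-10],"angular":[0,0,0],"hand":0.5},{"slide":[0,0,-20],"angular":[0,0,0],"hand":0.5},{"slide":[0,0,-30],"angular":[0,0,0],"hand":0.5},{"slide":[0,0,-35],"angular":[0,0,0],"hand":0.5},{"slide":[0,0,-20],"angular":[0,0,0],"hand":0.5},{"slide":[0,0,0],"angular":[0,0,0],"hand":0.5},{"slide":[0,0,0],"angular":[0,0,0],"hand":0.5}]'
python3 -c '
from h import *
c=camera_info("wrist");a=read_camera("wrist")
u,v=map(int,proj(c,[519,-26,100]));print(u,v)
x0=max(0,min(u-130,300));y0=max(0,min(v-130,200))
cv2.imwrite("pics/w9.png",a);cv2.imwrite("pics/c9.png",crop(a,x0,y0,260,220,2.7))
g=a.max(2);m=np.zeros(g.shape,np.uint8);s=np.s_[v-90:v+90,u-70:u+70];m[s]=(g[s]<45)*255
for k in cv2.findContours(m,0,2)[0]:
    if cv2.contourArea(k)>150: r=cv2.minAreaRect(k);print(r,onz(c,*r[0],130))'
```

```text
time: 14.93
tool_pos: [518.4, -29.6, 104.0]
tcp_rot: [[-0.089, 0.996, 0.0], [0.996, 0.089, 0.0], [0.0, 0.0, -1.0]]
contact_force: [1.1, -0.0, -0.5]
finger_gap: 42.7
grip_force: 0.0
time: 15.6
tool_pos: [519.2, -29.7, 226.1]
tcp_rot: [[-0.089, 0.996, 0.004], [0.996, 0.089, -0.0], [-0.001, 0.004, -1.0]]
contact_force: [0.1, -0.1, -0.5]
finger_gap: 42.6
grip_force: 0.0
274 195
((325.0, 265.5), (37.0, 16.0), 90.0) [568.93214813 -78.68096766 130.        ]
((227.0, 265.5), (37.0, 16.0), 90.0) [481.35957947 -86.24530652 130.        ]
((273.0087585449219, 199.56552124023438), (70.77367401123047, 13.877188682556152), 82.40535736083984) [517.14587544 -21.56823854 130.        ]
```

```bash
python3 -c '
from h import *
c=camera_info("wrist");o=get_obs();R=np.array(o["tcp_rot"])
y=np.arctan2(R[1,0],R[0,0])
for dz in (0,4,9):
  for a in (-7.6,7.6):
    t=y+np.radians(a);X=np.array([np.cos(t),np.sin(t),0]);Y=np.array([-X[1],X[0],0])
    pts=np.float32([proj(c,np.array([519.1,-26,120+dz])+i*30*X+j*6*Y+k*13*np.array([0,0,1])) for i in(-1,1) for j in(-1,1) for k in(-1,1)])
    print(dz,a,cv2.minAreaRect(pts))
'
```

```text
0 -7.6 ((276.820068359375, 202.91920471191406), (15.55351448059082, 74.62224578857422), 7.527471542358398)
0 7.6 ((275.74163818359375, 202.90060424804688), (74.62400817871094, 15.3150053024292), 82.53433990478516)
4 -7.6 ((276.85528564453125, 204.22914123535156), (15.817606925964355, 75.78962707519531), 7.531733512878418)
4 7.6 ((275.7423400878906, 204.20980834960938), (75.79122161865234, 15.571477890014648), 82.531982421875)
9 -7.6 ((276.9012756347656, 205.92381286621094), (16.160593032836914, 77.30116271972656), 7.537256240844727)
9 7.6 ((275.7427673339844, 205.90347290039062), (77.30256652832031, 15.904348373413086), 82.5289306640625)
```

```bash
python3 -c '
from h import *
c=camera_info("wrist");a=cv2.imread("pics/w9.png");g=cv2.cvtColor(a,6)
print(proj(c,[519,-26,77]),proj(c,[519,-26,133]))
for r in range(160,225,8): print(r,g[r,232:318:2].tolist())
b=cv2.imread("pics/w8.png");m=(b.max(2)<40)
for r in (200,210,220,230): 
  x=np.where(m[r,240:320])[0]+240; print("w8",r,x.min(),x.max())
'
```

```text
(np.float64(276.0167956145887), np.float64(190.47796532383023)) (np.float64(276.2178967877191), np.float64(206.5647796270745))
160 [112, 108, 158, 176, 176, 177, 176, 174, 177, 119, 110, 110, 108, 100, 93, 109, 103, 172, 177, 178, 178, 176, 177, 178, 177, 177, 178, 178, 177, 176, 178, 176, 176, 177, 179, 178, 180, 178, 178, 179, 179, 179, 179]
168 [114, 115, 115, 113, 109, 182, 180, 181, 181, 182, 107, 109, 108, 110, 106, 68, 17, 28, 28, 32, 31, 26, 111, 197, 179, 95, 127, 97, 161, 177, 179, 179, 178, 178, 177, 179, 179, 182, 181, 179, 178, 178, 177]
176 [113, 112, 113, 115, 112, 110, 112, 111, 111, 109, 110, 91, 113, 115, 115, 83, 32, 41, 46, 50, 54, 48, 23, 118, 112, 199, 197, 193, 193, 194, 95, 153, 180, 178, 179, 178, 179, 179, 178, 177, 176, 177, 176]
184 [112, 112, 111, 112, 112, 111, 111, 112, 112, 113, 96, 119, 118, 117, 117, 118, 41, 39, 43, 46, 49, 55, 34, 59, 110, 112, 140, 190, 186, 188, 189, 162, 103, 180, 177, 175, 178, 177, 180, 180, 180, 178, 178]
192 [113, 112, 111, 111, 112, 112, 113, 112, 113, 86, 42, 119, 115, 117, 116, 117, 95, 27, 27, 29, 26, 32, 30, 23, 102, 11
[... 584 characters left out ...]
, 173, 171, 171, 173, 117, 23, 30, 26, 28, 30, 20, 69, 175, 175, 176, 176, 176, 174, 174, 175, 176, 174, 175, 176, 177, 177, 176, 173, 173]
224 [176, 176, 173, 175, 174, 175, 175, 175, 175, 174, 173, 173, 173, 173, 171, 171, 171, 175, 180, 48, 36, 40, 42, 41, 42, 29, 156, 173, 172, 174, 175, 174, 173, 174, 174, 173, 174, 172, 173, 172, 173, 173, 173]Traceback (most recent call last):
  File "<string>", line 8, in <module>
    x=np.where(m[r,240:320])[0]+240; print("w8",r,x.min(),x.max())
                                                  ~~~~~^^
    return umr_minimum(a, axis, None, out, keepdims, initial, where)
ValueError: zero-size array to reduction operation minimum which has no identity
```

The handle and flange are shifted by the same amount, about (-2,-3) px, so the key stands upright and seated. Handing in.

```bash
python3 -c '
from rig import *
print(job_done())'
```

```text
the job is handed in; nothing more can be done
None
```

The job is handed in, but no verdict came back: the key dropped into the slot, torque rose at the bolt's stop after about 70° of clockwise turn, and the released key stands upright in the lock (the bolt's final millimetres under the keeper couldn't be seen).

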